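Load the last egg and close the egg cooker

ROBOT

A 7-joint arm with a two-finger parallel gripper is mounted at the origin on the work surface. World frame = base frame: x ahead of the robot, y to its left, z up, the work surface at z = 0. Lengths are in mm, angles in rad, forces in N, time in s.
With the tool pointing down it reaches from about 400 to 875 mm from the base axis. Payload 4.4 kg.
Tool frame: the origin (TCP) lies midway between the tips of the shut fingers; the grasp point (between the pads) lies 19 mm behind it; z points along the fingers, y is the line along which they close (so a half turn about z gives the same grasp; the last joint's range is limited). The gripper opens to 85 mm and grips with 20 to 120 N. Pads are 22 mm wide; open, the fingers measure 114 mm over their backs; the gripper's body (76 mm by 85 mm) begins 54 mm behind the grasp point. The pads swing forward as they close: fully open they stand 13 mm farther back than shut.
Start: joints at [-1.361, 0.628, 0.038, 1.517, -0.027, 0.996, -0.02], TCP at [176.981, 625.456, 231.313] pointing down, gripper open.
Joint ranges: [-3.06, 3.06], [-0.37, 2.12], [-1.25, 1.32], [0.18, 2.47], [-1.1, 4.24], [0.23, 1.98], [-2.94, 2.94]. Speed limits (rad/s): [2.57, 2.57, 3.14, 3.14, 3.14, 3.14, 3.14].

INTERFACE

Orientations are given as [roll, pitch, yaw] about the fixed x, y, z axes, in that order (R = Rz(yaw) Ry(pitch) Rx(roll)).
In Python, from cell import readout, optics, order gives the robot as it stands.
- The arm moves only by the shell command python3 -m jog 'ROWS'. ROWS is a JSON object of lists of equal length, an entry for each row: "claw": the opening, from 0 (shut) to 1 (fully open); "xyz": the shift along the tool's x, y, z each as a share of 0.1 m, from -1 to 1, a list of three; "twist": the turn, a rotation vector about the tool's x, y, z each as a share of 180 degrees, from -1 to 1, a list of three. A call has 1 to 12 rows; each row shifts and turns the commanded pose from where the row before left it, along the tool's axes as they then stand; what a row does not reach is not made up. A row lasts 1/8 s, in which the tool goes at most 62.5 mm and 10.7 degrees, less where a joint would pass 70% of its speed; a pose out of reach is approached as far as the arm can. A call with a number of a shift or a turn outside -1 to 1 is refused whole. A call with a gripper value outside its range is refused whole. The fingers move at their own pace and stop on an object; the grip force is fixed at half the most. Time passes only in rows, so rows that do not move let the fingers close. It gives the time, the measured TCP pose, the force, the opening and the grip force at its end, in the units of the state.
- readout.read_state(): the state, without advancing time (a new reading comes with each control period).
- optics.get_image(name): name is "scene" or "top" or "wrist"; returns a dict with "color" (400x640x3 uint8, red, green, blue), "fovy" (degrees; the focal length in pixels is half the picture's height over the tangent of half this angle, whatever the lens; pixels are square), "cx", "cy" (the principal point, pixels), "view" (4x4, takes a point from world to camera coordinates). Camera axes: x right, y up, looking along -z (the intrinsics and any distortion apply to the point x, -y, -z); pixel columns grow to the right and rows downward; lengths in mm; the calibration is good to about 2 mm. A picture is of the moment at which its call begins. There is no depth.
- order.finish_job(): hands the job in; it is judged then, once.
Trained networks look in the newest picture that a camera, given by its name, has taken for a name from the list of things; names that differ only in an ending like _2 or _b are one class to them, and where a whole thing is asked for, a point or a joint stands for the part that bears it (a point fixed in the world has none). Each returns a list of dicts, best first, with "score" (0 to 1); they miss things now and then, are a little off and sometimes report something else, mostly with a low value. They report only what shows in the picture. A call takes as long as a camera call. They do not tell look-alikes from the thing itself.
- optics.boxes_of(camera, label): "rect" ([left, top, width, height] in pixels, round what is visible of it).
The state is a dict: "clock": time; "qpos": joint angles; "qd": joint speeds; "tau": joint torques, N m; "eef_pos": TCP position; "tool_rot": TCP orientation; "force": force on the tool from outside, world axes, zero at the start; "torque": the same for the moment, N m; "width": finger opening in mm; "gripper_force": force on a finger pad.
Only numpy, scipy, OpenCV 4.12 (cv2) and the standard library are available. Lean on these libraries where they do the work, as an engineer would, in place of code of your own. Each camera call takes 0.05 s, during which the arm holds its last target. There are 200 camera calls.

TASK

Get the egg cooker ready: take the egg out of the white fridge tray and stand it, pointed end down as it is now, in the one free ring of the cooker beside the five eggs already in it. Raw shells crack easily, so grip the egg lightly, set it down softly and leave the other eggs and the things around as they are. Then lower the clear domed lid onto the cooker so that it sits level and fully down all round.

Things in the scene. Friction and masses are not known exactly. Their poses are not given: they have to be found in the camera images.
- egg: The egg to load: raw brown hen's egg, 56 mm long, 43 mm wide at its waist, about 58 g. Origin at the pointed tip, z to the blunt end; waist 31 mm from the tip. Starts upright, pointed end down, alone in a corner hole of the tray. An egg cracks if the fingers squeeze it with over 12 N each, if it is pressed or knocked with over 30 N, or it is let drop by over 4 mm; a 4 N grip carries it.
- tray: White plastic fridge egg tray, 118 mm (x) by 172 mm (y), 36 mm high, origin under its centre, z up. Two rows of three holes, 34 mm wide, 54 mm apart; the egg in it has its tip 12 mm below the top face, so its waist is 19 mm above that face (55 mm above the table). Does not move.
- cooker: Round electric egg cooker, white base of 186 mm diameter; origin on its axis at table height, z up; a black control panel (48 mm high) at its -x side, 105 mm from the axis. Inside an upright collar (160 mm diameter, top 63 mm above the table) are six open black egg rings. Outside the collar a flat ledge, 58 mm above the table, carries the lid. Nothing in the middle is above 61 mm. Does not move.
- free_ring (a point): Centre of the free egg ring (34 mm opening, on the panel side, 54 mm from the cooker's axis), at its top edge, 62 mm above the table. An egg in it has its tip 12 mm below and its waist 19 mm above this point. Eggs in the two next rings stand 54 mm away, 11 mm between waists, so fingers fit only along the line from the cooker's axis outwards through this point: 32 mm free on the axis side.
- lid: Clear domed plastic lid, open below, 182 mm wide, 98 mm high with its handle, about 180 g. Origin at the centre of its rim's underside, z up; at the start it stands rim down on the table. Not to be dropped. It passes the collar with about 4 mm to spare all round; seated, its origin is on the cooker's axis 58 mm above the table, at any yaw, clear of the eggs, whose tops are 106 mm above the table.
- lid_grip (a point): Centre of the lid's handle, 87 mm above the rim: a black bar on top of the dome, 60 mm long along the lid's x, 18 mm thick along the lid's y, 22 mm high (76 to 98 mm above the rim).
- loaded0: One of the five eggs already standing in the cooker, like the egg to load; origin at its pointed tip, z up along the egg. It stays where it is.
- loaded1: One of the five eggs already standing in the cooker, like the egg to load; origin at its pointed tip, z up along the egg. It stays where it is.
- loaded2: One of the five eggs already standing in the cooker, like the egg to load; origin at its pointed tip, z up along the egg. It stays where it is.
- loaded3: One of the five eggs already standing in the cooker, like the egg to load; origin at its pointed tip, z up along the egg. It stays where it is.
- loaded4: One of the five eggs already standing in the cooker, like the egg to load; origin at its pointed tip, z up along the egg. It stays where it is.
- mug: Bystander: white mug with an orange band, 82 mm wide, 92 mm high, handle at its y; origin under its centre. Leave alone.
- tape: Bystander: olive roll of adhesive tape lying flat, 104 mm in diameter, 48 mm high; origin under its centre. Leave alone.
- notebook: Bystander: brown notebook with a pencil on it, 148 x 105 x 12 mm; origin under its centre. Leave alone.
- canister: Bystander: small film canister, 34 mm in diameter, 52 mm high; origin under its centre. Leave alone.
Not all that is in view belongs to the job. Leave any black look-alike of the egg alone.

How it is judged (in metres and radians):
On the way, in this order (a step that is already met when the one before it is completed fails the run):
1. the egg stands pointed end down in the free ring and has been let go (horizontal distance between egg and free_ring below 0.008 m and angle between egg's own z axis and vertical below 0.35 rad and z of egg in the frame of free_ring between -0.016 and -0.008 m and contact force between egg and the fingers below 0.05 N and linear speed of egg below 0.02 m/s), for 0.3 s.
2. the lid sits level and fully down on the cooker (horizontal distance between lid and cooker below 0.008 m and z of lid in the frame of cooker between 0.055 and 0.061 m and angle between lid's own z axis and vertical below 0.05 rad), for 0.2 s.
At the end, for the whole second after the job is handed in: Egg in the free ring: tip within 8 mm of the ring's axis and 8 to 16 mm below its top edge, lean under 20 degrees; other eggs moved under 8 mm, lean under 20 degrees; lid within 8 mm of the cooker's axis, level within 3 degrees, rim at 55 to 61 mm height; egg and lid released, at rest (all of step 1 and all of step 2 and distance of each of loaded0, loaded1, loaded2, loaded3, loaded4 from where it was at the start of the episode below 0.008 m and angle between each of loaded0, loaded1, loaded2, loaded3, loaded4's own z axis and vertical below 0.35 rad and contact force between lid and the fingers below 0.05 N and linear speed of lid below 0.02 m/s); the robot touches nothing.
It fails at once if the egg is dropped: let go more than 4 mm above its seat in the ring, or falling freely at over 0.3 m/s ((contact force between egg and anything else below 0.02 N and linear speed of egg above 0.3 m/s) or (contact force between egg and the fingers below 0.02 N and horizontal distance between egg and free_ring below 0.03 m and z of egg in the frame of free_ring above -0.008 m)).
It fails at once if the lid is dropped instead of lowered: let go more than 8 mm above the ledge, or falling freely at over 0.45 m/s ((contact force between lid and anything else below 0.02 N and linear speed of lid above 0.45 m/s) or (contact force between lid and the fingers below 0.02 N and horizontal distance between lid and cooker below 0.03 m and z of lid in the frame of cooker above 0.066 m)).
It fails at once if a shell cracks in the grip: fingers squeeze an egg with more than 12 N each (contact force between any of egg, loaded0, loaded1, loaded2, loaded3, loaded4 and the fingers above 24 N).
It fails at once if a shell cracks: the egg pressed or knocked with more than 30 N against the cooker or lid, or an egg in the cooker with more than 30 N by anything (contact force between egg and cooker above 30 N or contact force between egg and lid above 30 N or contact force between any of loaded0, loaded1, loaded2, loaded3, loaded4 and anything else above 30 N).
It fails at once if mug, tape, notebook or canister moved by more than 15 mm (distance of any of mug, tape, notebook, canister from where it was at the start of the episode above 0.015 m).
It also fails if it takes over 58 s, if anything falls off the work surface, if the arm or the gripper's body presses on something with over 40 N, if the wrist force passes 120 N, or if a joint passes its speed limit or range.

## Working session

There is one attempt and no reset: what is moved stays moved. The work goes in short steps, Python scripts to look and compute and a shell command to move; the robot and the scene stay as the last step left them, time stands still between calls to the robot, and variables do not carry over. Pictures are saved under pics/ and viewed, at most 10 in all, crops included, and the job is handed in when it is done.

```bash
mkdir -p pics
python3 - <<'E'
from cell import readout, optics
import cv2, numpy as np
print(readout.read_state())
for c in ["scene","top"]:
    im=optics.get_image(c); print(c,im["fovy"],im["cx"],im["cy"],{k:v for k,v in im.items() if k not in("color","fovy","cx","cy")})
    cv2.imwrite(f"pics/{c}0.png",im["color"][:,:,::-1])
    for l in ["egg","tray","cooker","free_ring","lid","lid_grip","mug","tape","notebook","canister"]:
        print(c,l,[(round(d["score"],2),[round(x) for x in d["rect"]]) for d in optics.boxes_of(c,l)][:8])
E
```

```text
{'clock': 0.0, 'qpos': array([-1.36080557,  0.62928865,  0.03845483,  1.51836548, -0.02701647,
        0.99630333, -0.01995464]), 'qd': array([-0.0010459 , -0.00080326, -0.00046816, -0.00160857, -0.00023573,
       -0.00130937, -0.00153292]), 'tau': array([-3.22351871e-04, -5.63394642e+01,  1.22665353e+00, -1.93444330e+01,
        1.10464194e-02,  1.03671962e-02,  9.26636432e-06]), 'eef_pos': array([176.80579118, 624.84769503, 230.42737775]), 'tool_rot': array([-3.13974611e+00,  1.50581163e-05,  2.86582796e+00]), 'force': array([ 0.41197626, -0.24467875, -0.27667295]), 'torque': array([-0.00139292, -0.0692481 ,  0.02940939]), 'gripper_force': 0.0, 'width': 85.6837171405854}
scene 51.08802505603615 321.2016438344898 199.35223297110406 {'view': array([[ 6.75715971e-01,  7.36783744e-01,  2.36144240e-02,
        -3.31068654e+02],
       [-4.51435862e-01,  3.88269395e-01,  8.03400610e-01,
         2.10454582e+02],
       [ 5.82763751e-01, -5.53531021e-01,  5.94970436e-01,
        -1.58691279e+03],
       [ 0.00000000e+00,  0.00000000e+00,  0.00000000e+00,
         1.00000000e+00]])}
scene
[... 929 characters left out ...]
,
         1.00000000e+00]])}
top egg [(0.78, [430, 292, 24, 19]), (0.6, [413, 253, 17, 16]), (0.59, [460, 249, 16, 17]), (0.55, [373, 292, 19, 16]), (0.49, [403, 293, 16, 18])]
top tray [(0.88, [365, 199, 83, 80])]
top cooker [(0.6, [129, 201, 84, 79])]
top free_ring [(0.84, [124, 203, 94, 80]), (0.7, [364, 198, 85, 76]), (0.26, [169, 216, 22, 19])]
top lid [(0.77, [250, 152, 72, 72]), (0.52, [369, 122, 58, 43]), (0.49, [170, 214, 22, 21]), (0.46, [366, 200, 82, 75])]
top lid_grip [(0.77, [250, 149, 71, 77])]
top mug [(0.74, [139, 109, 53, 43])]
top tape [(0.67, [264, 80, 43, 46]), (0.56, [157, 256, 19, 16])]
top notebook [(0.79, [368, 123, 59, 42])]
top canister [(0.66, [292, 271, 14, 8])]
```

View pics/scene0.png

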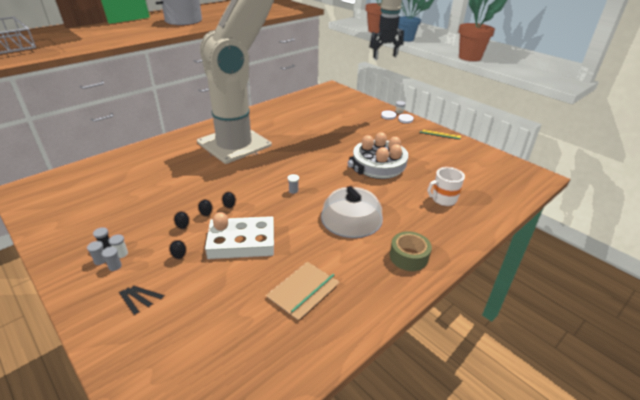

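View pics/top0.png

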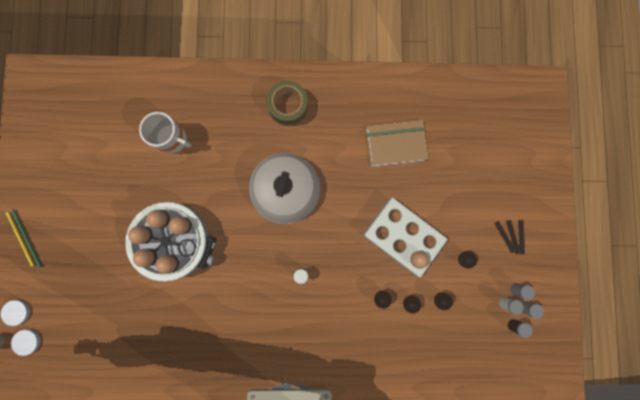

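In the scene view the brown egg is in the tray corner at (221,221). Black look-alikes stand at (181,219), (205,207), (229,200) and (178,249). In the top view the brown egg is at (421,260), with black ones at (383,299), (412,303), (444,300) and (467,259). The brown one is the one I want, because it is alone in a tray corner hole. The cooker is near (166,241), with its panel near (208,250). The lid is near (285,188).

```bash
cat > h.py <<'E'
import numpy as np, cv2
from cell import readout, optics
def K(im): return 200/np.tan(np.radians(im["fovy"]/2))
def proj(im,P):
    P=np.atleast_2d(np.asarray(P,float)); V=im["view"]; c=P@V[:3,:3].T+V[:3,3]; f=K(im)
    return np.c_[im["cx"]+f*c[:,0]/-c[:,2], im["cy"]-f*c[:,1]/-c[:,2]]
def back(im,uv,z):
    V=im["view"]; R=V[:3,:3]; o=-R.T@V[:3,3]; f=K(im)
    uv=np.atleast_2d(np.asarray(uv,float)); d=np.c_[(uv[:,0]-im["cx"])/f,-(uv[:,1]-im["cy"])/f,-np.ones(len(uv))]@R
    return o+d*((np.asarray(z)-o[2])/d[:,2])[:,None]
E
python3 - <<'E'
from h import *
t=optics.get_image("top"); s=optics.get_image("scene")
print("egg",back(t,[421,260],55),back(s,[221,221],60))
print("cook",back(t,[166,241],58),back(s,[380,160],58))
print("lid handle",back(t,[284,184],87), back(s,[353,194],87))
print("lid rim",back(t,[285,188],20))
c=[cv2.resize(t["color"][y:y+100,x:x+100],(400,400),interpolation=cv2.INTER_CUBIC) for x,y in((360,190),(116,191))]
cv2.imwrite("pics/c1.png",np.hstack(c)[:,:,::-1])
E
```

```text
egg [[ 422.6945748  -318.01061149   55.        ]] [[ 431.65133504 -314.28523419   60.        ]]
cook [[466.30992608 293.27300934  58.        ]] [[498.70283901 257.96672668  58.        ]]
lid handle [[601.36281203  14.08581944  87.        ]] [[602.17444559  17.41531644  87.        ]]
lid rim [[600.00608583  16.03245754  20.        ]]
```

View pics/c1.png

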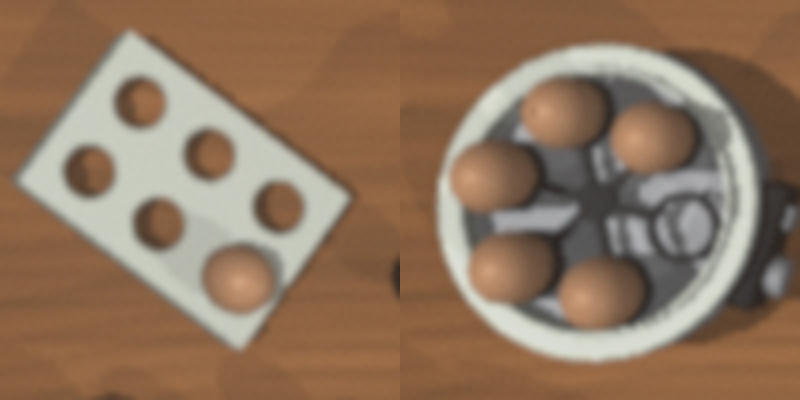

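The left crop shows the brown egg in the tray's corner hole at about (419,258) full px, with the other five holes empty. The right crop shows five brown eggs in the cooker and the free ring at about (287,247)−116+16, i.e. (187,248), on the panel side. Next I check the lens scale against the known sizes.

Run:
```python
from h import *
t=optics.get_image("top"); s=optics.get_image("scene")
c=np.array([[130,30],[353,195],[240,351],[15,180]])/4+[360,190]
P=back(t,c,36); print(P.round(1)); print([np.linalg.norm(P[i]-P[(i+1)%4]).round(1) for i in range(4)], P.mean(0))
h=np.array([[139,102],[209,155],[278,206],[90,171],[158,222],])/4+[360,190]
print(back(t,h,36).round(1))
r=np.array([[437,205],[768,205],[600,42],[600,361]])/4+[16,191]
Q=back(t,r,58);print(Q.round(1),np.linalg.norm(Q[0]-Q[1]),np.linalg.norm(Q[2]-Q[3]))
print("ring",back(t,[[16+685/4,191+226/4]],62))
for n,p in (("tray",[[*P.mean(0)[:2],36]]),("cook",[[*Q.mean(0)[:2],58]])): print(n,proj(s,p))
w=optics.get_image("wrist"); print(w["fovy"],w["cx"],w["cy"]); V=w["view"]; print("campos",-V[:3,:3].T@V[:3,3], V[:3,:3].round(3))
print(readout.read_state()["clock"])
```

```text
[[ 576.5 -254.5   36. ]
 [ 474.  -393.8   36. ]
 [ 377.8 -320.6   36. ]
 [ 482.4 -181.5   36. ]]
[np.float64(172.9), np.float64(120.8), np.float64(174.0), np.float64(119.1)] [ 477.68156619 -287.59509129   36.        ]
[[ 531.3 -259.7   36. ]
 [ 498.5 -303.3   36. ]
 [ 467.  -346.2   36. ]
 [ 488.2 -228.4   36. ]
 [ 456.8 -270.6   36. ]]
[[463.  388.   58. ]
 [463.7 194.6  58. ]
 [560.3 297.1  58. ]
 [372.3 289.4  58. ]] 193.44413285396274 188.1885460241371
ring [[451.33944976 241.62581654  62.        ]]
tray [[239.82363373 231.97586478]]
cook [[379.11815161 152.75891731]]
66.36779774456754 322.6457457751123 199.97861095265372
campos [ 96.93832347 648.52674756 373.49703268] [[ 0.273  0.962 -0.001]
 [-0.91   0.258 -0.324]
 [-0.311  0.089  0.946]]
1.35
```

The lens scale is consistent: the tray measures 119–121 × 173 mm and its holes are 54 mm apart. That puts the egg near (425,-313), the cooker near (465,292) and the ring near (451,242). I'll move over the ring for a close wrist look.

```bash
python3 -m jog '{"claw":[1,1,1,1,1,1,1,1,1],"xyz":[[-0.46,-0.356,0],[-0.46,-0.356,0],[-0.46,-0.356,0],[-0.46,-0.356,0],[-0.46,-0.356,0],[-0.46,-0.356,0],[-0.46,-0.356,0],[-0.46,-0.356,0],[0,0,0]],"twist":[[0,0,0],[0,0,0],[0,0,0],[0,0,0],[0,0,0],[0,0,0],[0,0,0],[0,0,0],[0,0,0]]}'
python3 - <<'E'
from h import *
s=readout.read_state(); print(s["clock"],s["eef_pos"],s["tool_rot"],s["qpos"].round(2))
w=optics.get_image("wrist"); t=optics.get_image("top")
print("proj C,ring",proj(w,[[465,292,58],[451,242,62]]))
np.save("pics/w1.npy",w,allow_pickle=True)
cv2.imwrite("pics/w1.png",w["color"][:,:,::-1])
E
```

```text
clock: 2.48
eef_pos: [456.9, 245.8, 231.6]
tool_rot: [-3.14, 0.003, 2.856]
force: [-1.4, 0.9, 0.3]
width: 85.2
gripper_force: 0.0
2.475 [456.91597025 245.81242152 231.57560195] [-3.14007086e+00  2.69936320e-03  2.85582640e+00] [-0.59  0.44  0.06  1.88 -0.03  0.82  0.77]
proj C,ring [[366.84787344 172.71944897]
 [317.74246517 174.27350759]]
```

View pics/w1.png

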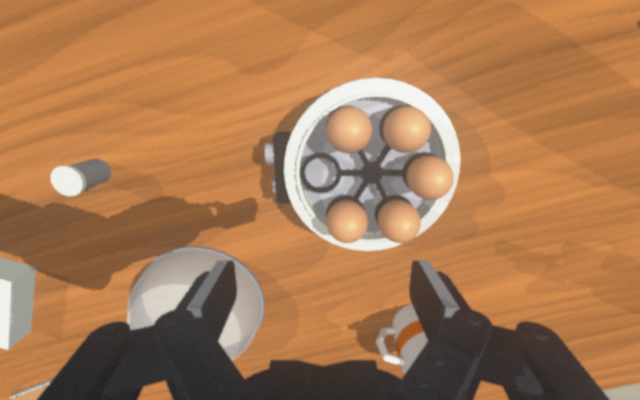

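The wrist view shows the free ring at about (321,173) and the spider hub at (372,173), with five eggs around it. The panel is at (277,165) on the ring side.

Run:
```python
from h import *
w=np.load("pics/w1.npy",allow_pickle=True).item()
print(back(w,[[321,173],[372,173]],[62,60]).round(1))
# ledge outline: white pixels -> outer contour
hsv=cv2.cvtColor(w["color"],cv2.COLOR_RGB2HSV); m=((hsv[...,1]<60)&(hsv[...,2]>150)).astype(np.uint8)
m[:60]=0;m[260:]=0;m[:,:270]=0;m[:,480:]=0
n,l,st,_=cv2.connectedComponentsWithStats(m); k=1+np.argmax(st[1:,4]); 
c=max(cv2.findContours((l==k).astype(np.uint8),0,1)[0],key=cv2.contourArea)[:,0]
h=cv2.convexHull(c)[:,0]; print(cv2.fitEllipse(c),len(h))
from scipy.optimize import least_squares
for z in(50,58):
    P=back(w,c,z)[:,:2]; f=lambda p:np.hypot(*(P-p[:2]).T)-p[2]
    r=least_squares(f,[465,292,93],loss="soft_l1"); print(z,r.x.round(1))
cr=cv2.resize(w["color"][60:260,270:480],None,fx=3,fy=3,interpolation=cv2.INTER_CUBIC)
p=back(w,[321,173],62)[0]
def circ(C,R,col):
    a=np.linspace(0,6.283,60); q=proj(w,np.c_[C[0]+R*np.cos(a),C[1]+R*np.sin(a),np.full(60,C[2])])
    cv2.polylines(cr,[((q-[270,60])*3+1).astype(int)],True,col,1)
circ([*r.x[:2],58],91,(255,0,0)); circ([*r.x[:2],63],80,(0,0,255)); circ(p,17,(0,255,0))
cv2.imwrite("pics/c2.png",np.ascontiguousarray(cr[:,:,::-1]))
```

```text
[[450.6 245.7  62. ]
 [466.3 297.   60. ]]
((374.0130615234375, 165.2712860107422), (158.98329162597656, 163.9848175048828), 75.06381225585938) 65
50 [473.9 302.3  85.2]
58 [471.5 301.5  83.1]
```

View pics/c2.png

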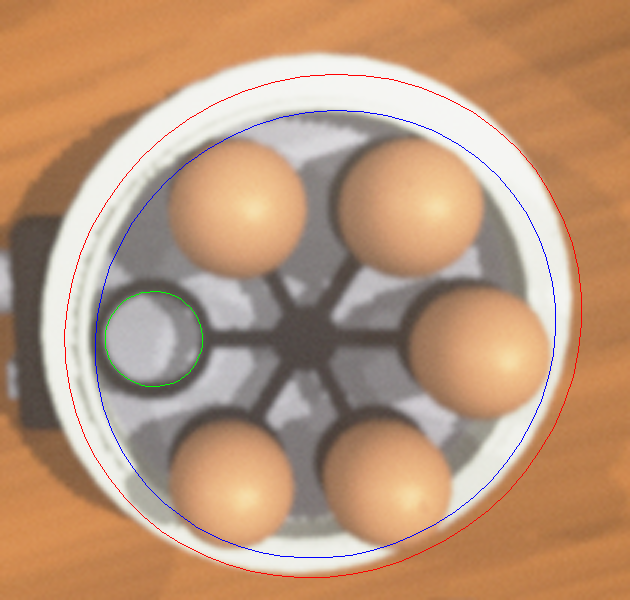

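Run:
```python
from h import *
from scipy.optimize import least_squares
w=np.load("pics/w1.npy",allow_pickle=True).item()
t=optics.get_image("top")
# radial edge search: white->wood outer edge using saturation
def edge(im,c,r0,r1,n=72):
    S=cv2.GaussianBlur(cv2.cvtColor(im["color"],cv2.COLOR_RGB2HSV)[...,1],(0,0),.8).astype(np.float32); out=[]
    rr=np.arange(r0,r1,.25)
    for a in np.linspace(0,2*np.pi,n,endpoint=False):
        x=(c[0]+rr*np.cos(a)).astype(np.float32);y=(c[1]+rr*np.sin(a)).astype(np.float32)
        v=cv2.remap(S,x[None],y[None],1)[0]; g=np.convolve(v,np.r_[np.ones(6),-np.ones(6)],"same"); g[:6]=0;g[-6:]=0
        k=g.argmax()
        if g[k]>200: out.append((x[k],y[k]))
    return np.array(out)
for n,im,c,r0,r1 in(("w",w,(372,165),78,100),("t",t,(167,241),33,46)):
    E=edge(im,c,r0,r1); print(n,len(E),cv2.fitEllipse(E.astype(np.float32)))
    for z in(0,30,58):
        P=back(im,E,z)[:,:2]; r=least_squares(lambda p:np.hypot(*(P-p[:2]).T)-p[2],[465,292,93],loss="soft_l1"); print(z,r.x.round(1),np.abs(r.fun).mean().round(2))
print(back(t,[[16+597/4,191+200/4]],60), back(w,[[371,172.7]],[60]))
# radial dist check with top ring/hub
```

```text
w 60 ((371.36614990234375, 163.92916870117188), (170.81680297851562, 180.2917022705078), 57.81616973876953)
0 [481.9 301.1 110.5] 0.16
30 [473.4 298.6 101.6] 0.15
58 [465.6 296.3  93.3] 0.14
t 52 ((166.0348358154297, 241.19158935546875), (79.58609008789062, 85.32778930664062), 71.3073959350586)
0 [465.6 315.  102.3] 1.21
30 [466.3 303.5  99. ] 1.17
58 [467.  292.7  95.9] 1.13
[[466.35561545 294.25366174  60.        ]] [[465.65221798 296.05396728  60.        ]]
```

The fits agree well. At 58 mm the cooker centre is (465.6,296.3) with R=93.3 (expected 93) and the ring is (450.4,245.0). The current yaw already matches the radial direction, so I go over to the egg.

```bash
python3 -m jog '{"claw":[1,1,1,1,1,1,1,1,1,1,1,1],"xyz":[[-0.127,-0.545,0],[-0.127,-0.545,0],[-0.127,-0.545,0],[-0.127,-0.545,0],[-0.127,-0.545,0],[-0.127,-0.545,0],[-0.127,-0.545,0],[-0.127,-0.545,0],[-0.127,-0.545,0],[-0.127,-0.545,0],[0,0,0],[0,0,0]],"twist":[[0,0,0],[0,0,0],[0,0,0],[0,0,0],[0,0,0],[0,0,0],[0,0,0],[0,0,0],[0,0,0],[0,0,0],[0,0,0],[0,0,0]]}'
python3 - <<'E'
from h import *
s=readout.read_state(); print(s["eef_pos"],s["tool_rot"],s["qpos"].round(2))
w=optics.get_image("wrist")
print("pred",proj(w,[425,-313,58]))
np.save("pics/w2.npy",w,allow_pickle=True)
print(optics.boxes_of("wrist","egg"))
cv2.imwrite("pics/w2.png",w["color"][:,:,::-1])
E
```

```text
clock: 4.12
eef_pos: [428.1, -305.7, 231.0]
tool_rot: [3.14, -0.001, 2.868]
force: [0.1, 0.8, 0.3]
width: 85.5
gripper_force: 0.0
[ 428.13637038 -305.71997739  231.00179963] [ 3.14009283e+00 -6.22144626e-04  2.86846616e+00] [ 0.47  0.46  0.14  1.86 -0.09  0.83  1.95]
pred [[314.94462142 177.25431567]]
[{'rect': [292.9, 153.0, 44.8, 42.8], 'score': 0.95}, {'rect': [346.0, 36.7, 46.1, 42.0], 'score': 0.77}, {'rect': [206.7, 72.6, 43.1, 42.0], 'score': 0.69}, {'rect': [275.8, 41.7, 45.1, 47.8], 'score': 0.64}, {'rect': [188.2, 179.3, 41.6, 36.0], 'score': 0.63}]
```

View pics/w2.png

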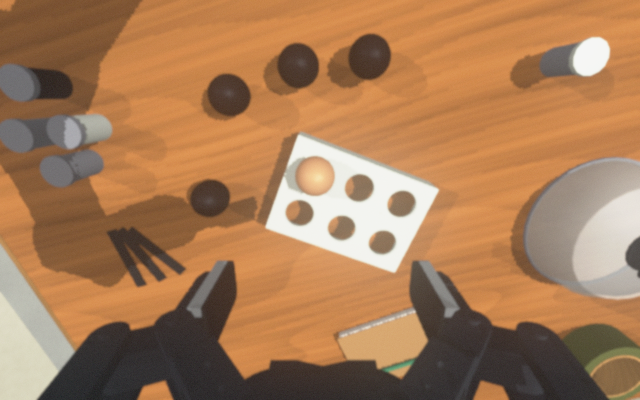

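The wrist view shows the brown egg at (315,175) in the tray's corner hole. The black look-alikes are at (210,198), (229,95), (298,65) and (370,56) and stay untouched. I refine the position with the egg silhouette and the hole grid.

Run:
```python
from h import *
w=np.load("pics/w2.npy",allow_pickle=True).item()
hsv=cv2.cvtColor(w["color"],cv2.COLOR_RGB2HSV)
m=np.zeros((400,640),np.uint8); q=np.int32([[303,145],[428,191],[392,262],[275,224]])
cv2.fillConvexPoly(m,q,1); m&=(hsv[...,1]>80).astype(np.uint8)
n,l,st,ce=cv2.connectedComponentsWithStats(m)
H=[]
for k in range(1,n):
    if st[k,4]>150:
        print(st[k],ce[k].round(1)); 
        if st[k,4]>800: e=ce[k]
        else: H.append(ce[k])
H=back(w,H,36)[:,:2]; print(H.round(1))
print("egg",back(w,[e,[315.3,174.4]],[53,53]).round(1))
C=back(w,[[299,132],[439,187],[396,272],[265,227]],36); print(C.round(1),np.linalg.norm(C-np.roll(C,-1,0),axis=1))
```

```text
[ 296  157   38   38 1131] [314.4 175.6]
[345 176  27  23 498] [358.4 187.1]
[388 192  26  23 447] [400.5 202.9]
[286 201  26  23 464] [298.6 212. ]
[328 217  26  22 411] [340.6 227.2]
[369 232  25  21 381] [381.2 241.4]
[[ 455.  -270.3]
 [ 487.1 -227.4]
 [ 465.7 -345.4]
 [ 498.1 -302.6]
 [ 529.9 -259.7]]
egg [[ 424.3 -313.5   53. ]
 [ 423.3 -312.2   53. ]]
[[ 377.2 -317.6   36. ]
 [ 480.  -181.1   36. ]
 [ 577.1 -250.7   36. ]
 [ 473.3 -390.    36. ]] [170.95755599 119.36747889 173.74085288 120.28933163]
```

```bash
python3 -m jog '{"claw":[1,1,1,1,1,1,1,1],"xyz":[[0.027,-0.084,0],[0,0,0.485],[0,0,0.485],[0,0,0.4],[0,0,0.37],[0,0,0.2],[0,0,0],[0,0,0]],"twist":[[0,0,0],[0,0,0],[0,0,0],[0,0,0],[0,0,0],[0,0,0],[0,0,0],[0,0,0]]}'; python3 -m jog '{"claw":[0.65,0.65,0.65,0.65],"xyz":[[0,0,0],[0,0,0],[0,0,0],[0,0,0]],"twist":[[0,0,0],[0,0,0],[0,0,0],[0,0,0]]}'
```

```text
clock: 5.22
eef_pos: [422.9, -315.4, 38.1]
tool_rot: [-3.141, 0.001, 2.866]
force: [0.2, 0.2, 0.2]
width: 85.7
gripper_force: 0.0
clock: 5.72
eef_pos: [422.5, -315.2, 37.5]
tool_rot: [-3.142, 0.0, 2.866]
force: [0.7, -0.3, 0.2]
width: 55.5
gripper_force: 0.0
```

```bash
python3 -m jog '{"claw":[0.65,0.6,0.56,0.54,0.54],"xyz":[[0,0.022,0],[0,0,0],[0,0,0],[0,0,0],[0,0,0]],"twist":[[0,0,0],[0,0,0],[0,0,0],[0,0,0],[0,0,0]]}'; python3 -m jog '{"claw":[0.52,0.52],"xyz":[[0,0,0],[0,0,0]],"twist":[[0,0,0],[0,0,0]]}'; python3 -m jog '{"claw":[0.51,0.51],"xyz":[[0,0,0],[0,0,0]],"twist":[[0,0,0],[0,0,0]]}'
```

```text
clock: 6.35
eef_pos: [423.0, -313.0, 37.3]
tool_rot: [-3.142, -0.0, 2.866]
force: [-0.1, 0.0, -0.3]
width: 46.3
gripper_force: 0.0
clock: 6.6
eef_pos: [423.0, -313.0, 37.3]
tool_rot: [3.142, -0.0, 2.866]
force: [0.1, 0.3, -0.2]
width: 44.2
gripper_force: 0.0
clock: 6.85
eef_pos: [423.0, -313.0, 37.3]
tool_rot: [-3.142, -0.0, 2.866]
force: [0.5, -0.2, -0.1]
width: 43.5
gripper_force: 0.0
```

```bash
python3 -m jog '{"claw":[0.502,0.502],"xyz":[[0,0,0],[0,0,0]],"twist":[[0,0,0],[0,0,0]]}'; python3 -m jog '{"claw":[0.496,0.496],"xyz":[[0,0,0],[0,0,0]],"twist":[[0,0,0],[0,0,0]]}'; python3 -m jog '{"claw":[0.49,0.49],"xyz":[[0,0,0],[0,0,0]],"twist":[[0,0,0],[0,0,0]]}'
```

```text
clock: 7.1
eef_pos: [423.0, -312.9, 37.3]
tool_rot: [3.141, -0.0, 2.866]
force: [0.0, 0.4, 1.1]
width: 43.2
gripper_force: 0.3
clock: 7.35
eef_pos: [423.0, -313.0, 37.3]
tool_rot: [3.142, -0.0, 2.866]
force: [-0.5, 0.8, 1.7]
width: 42.4
gripper_force: 4.6
clock: 7.6
eef_pos: [423.0, -313.0, 37.3]
tool_rot: [3.142, 0.0, 2.866]
force: [-0.6, 0.5, 2.1]
width: 42.2
gripper_force: 11.5
```

That is too near the limit, so I ease back to about 6 N.

```bash
python3 -m jog '{"claw":[0.495,0.495],"xyz":[[0,0,0],[0,0,0]],"twist":[[0,0,0],[0,0,0]]}'
```

```text
clock: 7.85
eef_pos: [423.0, -313.0, 37.3]
tool_rot: [3.142, -0.0, 2.866]
force: [0.6, 0.5, 1.3]
width: 42.7
gripper_force: 7.1
```

```bash
python3 -m jog '{"claw":[0.495,0.495,0.495,0.495,0.495,0.495,0.495,0.495],"xyz":[[0,0,-0.05],[0,0,-0.1],[0,0,-0.2],[0,0,-0.3],[0,0,-0.3],[0,0,-0.3],[0,0,-0.15],[0,0,0]],"twist":[[0,0,0],[0,0,0],[0,0,0],[0,0,0],[0,0,0],[0,0,0],[0,0,0],[0,0,0]]}'
python3 - <<'E'
from h import *
s=readout.read_state(); w=optics.get_image("wrist"); np.save("pics/w3.npy",w,allow_pickle=True)
cv2.imwrite("pics/w3.png",w["color"][:,:,::-1])
p=s["eef_pos"];yw=2.855
d=np.array([450.4,245.0])-p[:2]
for y in(2.866,2.855): print(d@[np.cos(y),np.sin(y)],d@[np.sin(y),-np.cos(y)])
E
```

```text
clock: 8.85
eef_pos: [423.4, -313.3, 178.2]
tool_rot: [-3.141, 0.002, 2.866]
force: [-0.4, -1.2, -0.2]
width: 42.3
gripper_force: 7.0
125.98703210433804 544.6074540564613
131.96997114901794 543.1886762325292
```

View pics/w3.png

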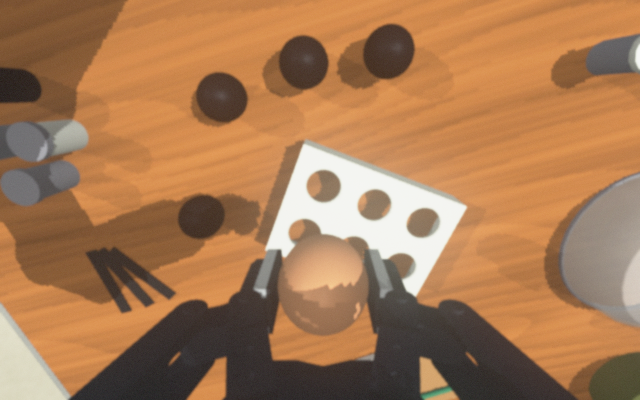

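The egg is held centred between the fingers at about (323,285) and the tray is empty. I carry it over the ring with ramped speed.

```bash
python3 -m jog '{"claw":[0.495,0.495,0.495,0.495,0.495,0.495,0.495,0.495,0.495,0.495,0.495,0.495],"xyz":[[0.035,0.15,0],[0.07,0.3,0],[0.104,0.45,0],[0.127,0.55,0],[0.139,0.6,0],[0.139,0.6,0],[0.139,0.6,0],[0.139,0.6,0],[0.127,0.55,0],[0.104,0.45,0],[0.08,0.34,0],[0.058,0.25,0]],"twist":[[0,0,0],[0,0,0],[0,0,0],[0,0,0],[0,0,0],[0,0,0],[0,0,0],[0,0,0],[0,0,0],[0,0,0],[0,0,0],[0,0,0]]}'; python3 -m jog '{"claw":[0.495,0.495,0.495],"xyz":[[0,0,0],[0,0,0],[0,0,0]],"twist":[[0,0,0],[0,0,0],[0,0,0]]}'
python3 - <<'E'
from h import *
w3=np.load("pics/w3.npy",allow_pickle=True).item()
print("egg old",back(w3,[323,285],193))
s=readout.read_state(); w=optics.get_image("wrist"); np.save("pics/w4.npy",w,allow_pickle=True)
cv2.imwrite("pics/w4.png",w["color"][:,:,::-1])
p=s["eef_pos"];print(p,s["tool_rot"]); y=s["tool_rot"][2]
d=np.array([450.4,245.0])-p[:2]; print(d@[np.cos(y),np.sin(y)],d@[np.sin(y),-np.cos(y)])
print("egg should be px",proj(w,[[p[0],p[1],p[2]+15]]))
print("ring",proj(w,[[450.4,245,62],[465.6,296.3,60]]))
E
```

```text
clock: 10.4
eef_pos: [447.8, 247.2, 176.0]
tool_rot: [-3.14, -0.002, 2.869]
force: [1.0, -0.4, -0.2]
width: 42.1
gripper_force: 7.0
clock: 10.78
eef_pos: [449.5, 243.3, 177.1]
tool_rot: [-3.14, -0.001, 2.864]
force: [0.4, -0.5, -0.5]
width: 42.4
gripper_force: 7.0
egg old [[ 427.41571511 -314.04751209  193.        ]]
[449.52497748 243.26065125 177.05109409] [-3.14036287e+00 -5.51109446e-04  2.86387228e+00]
-0.36462725649840627 1.9126017504879145
egg should be px [[322.16212429 278.03709983]]
ring [[324.84960379 195.33189695]
 [384.89640318 195.21684622]]
```

View pics/w4.png

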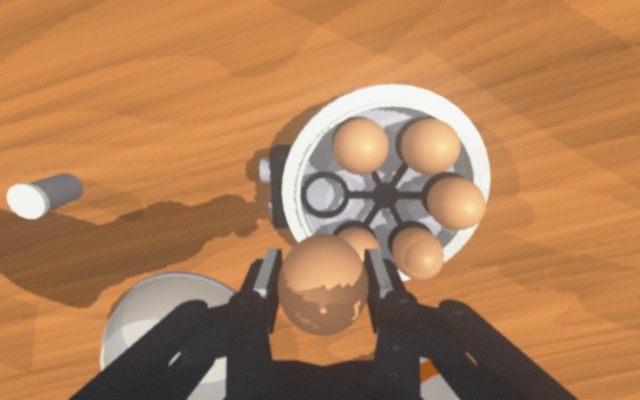

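The ring is at (326,194) and the hub at (387,195), within about 1 mm of prediction. The egg appears about 7 px lower than the pad centre, so I fit its offset and tilt in the grip with an egg model.

```bash
cat > eggfit.py <<'E'
from h import *
from scipy.spatial.transform import Rotation as R
u,v=np.meshgrid(np.linspace(0,2*np.pi,60),np.linspace(0,np.pi,50))
M=np.c_[(21.5*np.sin(v)*np.cos(u)).ravel(),(21.5*np.sin(v)*np.sin(u)).ravel(),np.where(np.cos(v)>0,25,31).ravel()*np.cos(v).ravel()]
def box(im,C,tilt,yaw):
    ax=[np.sin(yaw),-np.cos(yaw),0]  # tool y
    q=proj(im,R.from_rotvec(np.array(ax)*tilt).apply(M)+C); return np.r_[q.min(0),q.max(0)]
E
python3 - <<'E'
from eggfit import *
w=np.load("pics/w3.npy",allow_pickle=True).item()
g=cv2.cvtColor(w["color"],cv2.COLOR_RGB2HSV)
for u in(312,322,332): print(u,[tuple(int(a) for a in w["color"][y,u]) for y in list(range(230,240,2))+list(range(326,344,2))])
p=np.array([423.4,-313.3,178.2]);yw=2.866; xt=np.array([np.cos(yw),np.sin(yw),0])
for dx in(0,-2,-4):
  for tl in(-.2,0,.2):
    print(dx,tl,box(w,p+xt*dx+[0,0,17.7],tl,yw).round(1))
# initial view w2, egg in the hole
w=np.load("pics/w2.npy",allow_pickle=True).item()
for x in(423,425): print(x,box(w,[x,-313.1,55],0,yw).round(1))
E
```

```text
312 [(141, 116, 92), (138, 113, 89), (141, 115, 91), (152, 124, 100), (154, 125, 100), (155, 113, 81), (149, 110, 81), (147, 108, 78), (144, 107, 77), (174, 120, 77), (202, 135, 79), (204, 133, 77), (205, 137, 79), (199, 132, 74)]
322 [(241, 241, 235), (234, 234, 226), (179, 165, 146), (152, 125, 102), (161, 130, 105), (153, 112, 83), (153, 112, 80), (147, 107, 77), (146, 106, 78), (150, 107, 77), (186, 124, 77), (205, 136, 79), (197, 129, 75), (198, 132, 75)]
332 [(244, 244, 241), (243, 244, 239), (227, 227, 216), (164, 142, 121), (162, 131, 105), (151, 108, 78), (149, 109, 79), (147, 107, 81), (146, 106, 77), (174, 119, 77), (199, 132, 79), (193, 127, 72), (197, 129, 72), (202, 136, 78)]
0 -0.2 [276.1 234.2 368.3 333. ]
0 0 [276.1 231.4 368.2 334.7]
0 0.2 [276.1 227.9 368.2 336.5]
-2 -0.2 [276.4 237.8 368.1 336.7]
-2 0 [276.3 235.  368.  338.4]
-2 0.2 [276.3 231.5 368.  340.2]
-4 -0.2 [276.6 241.4 367.9 340.4]
-4 0 [276.5 238.5 367.8 342.1]
-4 0.2 [276.6 235.  367.8 343.8]
423 [294.2 154.2 334.5 195.2]
425 [294.8 155.9 335.  197. ]
```

The model fit shows the egg within 1 mm of the pad centre and nearly upright. I correct for that and lower most of the way.

```bash
python3 -m jog '{"claw":[0.495,0.495,0.495,0.495,0.495,0.495,0.495,0.495],"xyz":[[0.01,0.025,0.05],[0,0,0.15],[0,0,0.25],[0,0,0.25],[0,0,0.15],[0,0,0.05],[0,0,0],[0,0,0]],"twist":[[0,0,0],[0,0,0],[0,0,0],[0,0,0],[0,0,0],[0,0,0],[0,0,0],[0,0,0]]}'
```

```text
clock: 11.82
eef_pos: [450.1, 247.7, 87.9]
tool_rot: [3.141, 0.001, 2.866]
force: [-1.3, -0.4, -0.5]
width: 42.1
gripper_force: 7.0
```

```bash
python3 -m jog '{"claw":[0.495,0.495,0.495,0.495],"xyz":[[0.004,-0.019,0.05],[0,0,0.05],[0,0,0],[0,0,0]],"twist":[[0,0,0],[0,0,0],[0,0,0],[0,0,0]]}';python3 - <<'E'
from eggfit import *
s=readout.read_state(); p=s["eef_pos"];print(p,s["tool_rot"])
w=optics.get_image("wrist"); np.save("pics/w5.npy",w,allow_pickle=True)
c=cv2.resize(w["color"][180:400,220:520],(800,586),interpolation=cv2.INTER_CUBIC)
q=((proj(w,[[450.4,245,62],[465.6,296.3,60]])-[220,180])*8/3).astype(int);print(q,box(w,p+[0,0,17.7],0,2.866))
for a in q: cv2.circle(c,[int(b) for b in a],4,(0,255,0),-1)
cv2.imwrite("pics/w5.png",c[:,:,::-1])
E
```

```text
clock: 12.32
eef_pos: [448.6, 245.7, 77.2]
tool_rot: [-3.142, -0.0, 2.866]
force: [-0.8, 0.8, -0.5]
width: 42.5
gripper_force: 7.0
[448.64759978 245.74628804  77.24750894] [-3.14156239e+00 -6.10926670e-05  2.86579429e+00]
[[271 190]
 [516 188]] [276.08302525 231.50252572 368.22117164 334.7579129 ]
```

View pics/w5.png

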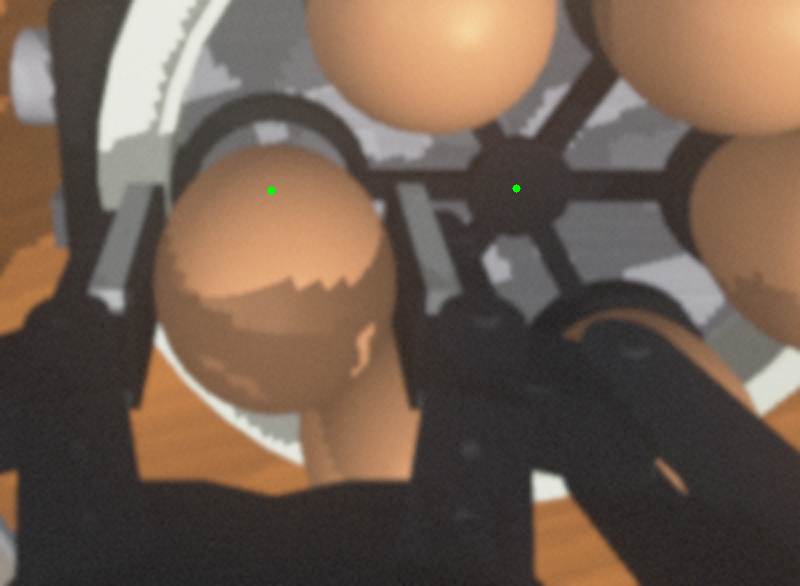

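The picture shows the hub at (520,184), within 1 mm of the predicted (516,188). The egg is over the ring, with clear gaps to its neighbours. I lower it softly.

```bash
python3 -m jog '{"claw":[0.495,0.495,0.495,0.495,0.495,0.495,0.495,0.495,0.495],"xyz":[[0.003,0,0.015],[0.003,0,0.02],[0,0,0.02],[0,0,0.02],[0,0,0.015],[0,0,0.015],[0,0,0.01],[0,0,0],[0,0,0]],"twist":[[0,0,0],[0,0,0],[0,0,0],[0,0,0],[0,0,0],[0,0,0],[0,0,0],[0,0,0],[0,0,0]]}'
```

```text
clock: 13.5
eef_pos: [448.2, 245.9, 65.9]
tool_rot: [3.141, 0.0, 2.866]
force: [-0.7, -0.4, 0.9]
width: 42.4
gripper_force: 7.1
```

```bash
python3 -m jog '{"claw":[0.495,0.495],"xyz":[[0,0,0.01],[0,0,0]],"twist":[[0,0,0],[0,0,0]]}'; python3 -m jog '{"claw":[0.495,0.495],"xyz":[[0,0,0.007],[0,0,0]],"twist":[[0,0,0],[0,0,0]]}'
```

```text
clock: 13.75
eef_pos: [448.8, 245.8, 65.1]
tool_rot: [3.141, 0.001, 2.865]
force: [1.0, -1.1, 2.9]
width: 42.4
gripper_force: 7.2
clock: 14.0
eef_pos: [449.1, 245.7, 64.4]
tool_rot: [3.141, 0.002, 2.865]
force: [3.9, -2.7, 4.4]
width: 42.0
gripper_force: 7.2
```

```bash
python3 -m jog '{"claw":[0.495,0.495],"xyz":[[-0.01,-0.005,0],[0,0,0]],"twist":[[0,0,0],[0,0,0]]}'; python3 -m jog '{"claw":[0.495,0.495],"xyz":[[0,0,0.008],[0,0,0]],"twist":[[0,0,0],[0,0,0]]}'
```

```text
clock: 14.25
eef_pos: [449.2, 245.4, 64.2]
tool_rot: [3.141, 0.0, 2.866]
force: [2.0, -0.6, 3.6]
width: 42.2
gripper_force: 7.2
clock: 14.5
eef_pos: [449.6, 245.3, 63.5]
tool_rot: [3.141, 0.001, 2.866]
force: [3.4, -0.8, 5.0]
width: 42.5
gripper_force: 7.2
```

```bash
python3 -m jog '{"claw":[0.495,0.495,0.495],"xyz":[[-0.01,-0.002,0],[0,0,0.003],[0,0,0]],"twist":[[0,0,0],[0,0,0],[0,0,0]]}'; python3 -m jog '{"claw":[0.5,0.505,0.51,0.52,0.53,0.55,0.58,0.6,0.6],"xyz":[[0,0,0],[0,0,0],[0,0,0],[0,0,0],[0,0,0],[0,0,0],[0,0,0],[0,0,0],[0,0,0]],"twist":[[0,0,0],[0,0,0],[0,0,0],[0,0,0],[0,0,0],[0,0,0],[0,0,0],[0,0,0],[0,0,0]]}'
```

```text
clock: 14.88
eef_pos: [449.9, 245.0, 63.0]
tool_rot: [3.141, 0.0, 2.866]
force: [2.8, 1.4, 4.1]
width: 42.6
gripper_force: 7.2
clock: 16.0
eef_pos: [449.7, 244.7, 63.0]
tool_rot: [-3.142, -0.0, 2.866]
force: [0.3, -0.7, 0.6]
width: 51.3
gripper_force: 0.0
```

```bash
python3 -m jog '{"claw":[0.6,0.6,0.6,0.6,0.8,1,1,1],"xyz":[[0,0,-0.05],[0,0,-0.1],[0,0,-0.2],[0,0,-0.3],[0,0,-0.5],[0,0,-0.5],[0,0,0],[0,0,0]],"twist":[[0,0,0],[0,0,0],[0,0,0],[0,0,0],[0,0,0],[0,0,0],[0,0,0],[0,0,0]]}'
python3 - <<'E'
from eggfit import *
s=readout.read_state(); print(s["eef_pos"],s["tool_rot"])
w=optics.get_image("wrist"); np.save("pics/w6.npy",w,allow_pickle=True)
print("egg boxes",[(round(b["score"],2),np.round(b["rect"],0)) for b in optics.boxes_of("wrist","egg")])
b=box(w,[450.2,245,81],0,0); print("expected",np.r_[b[:2],b[2:]-b[:2]].round(0))
print("canister",optics.boxes_of("wrist","canister")[:1],"lid",optics.boxes_of("wrist","lid")[:2])
# lid from top: silhouette fit
t=optics.get_image("top"); np.save("pics/t6.npy",t,allow_pickle=True)
for l in("lid","lid_grip","tape","mug"): print(l,optics.boxes_of("top",l)[:2])
E
```

```text
clock: 17.0
eef_pos: [449.3, 244.5, 228.1]
tool_rot: [3.141, -0.0, 2.866]
force: [0.1, 0.5, -0.9]
width: 85.4
gripper_force: 0.0
[449.28825499 244.53699047 228.10129891] [ 3.14148302e+00 -2.70640765e-04  2.86584164e+00]
egg boxes [(0.63, array([301., 164.,  44.,  46.])), (0.22, array([331., 210.,  38.,  40.]))]
expected [301. 163.  44.  45.]
canister [{'rect': [52.7, 163.2, 63.3, 39.3], 'score': 0.96}] lid [{'rect': [126.7, 251.1, 136.3, 113.6], 'score': 0.92}, {'rect': [388.3, 115.6, 45.5, 45.7], 'score': 0.7}]
lid [{'rect': [247.6, 151.5, 72.7, 73.8], 'score': 0.62}, {'rect': [290.8, 266.8, 16.1, 16.3], 'score': 0.36}]
lid_grip [{'rect': [247.8, 153.4, 71.3, 71.5], 'score': 0.71}]
tape [{'rect': [265.3, 78.9, 42.4, 47.2], 'score': 0.83}]
mug [{'rect': [140.6, 110.8, 52.1, 38.3], 'score': 0.85}]
```

The egg's box (301,164,44,46) matches the expected (301,163,44,45), so it is seated upright. On to the lid.

```bash
python3 -m jog '{"claw":[1,1,1,1,1,1,1],"xyz":[[-0.418,-0.36,0],[-0.418,-0.36,0],[-0.418,-0.36,0],[-0.418,-0.36,0],[-0.418,-0.36,0],[0,0,0],[0,0,0]],"twist":[[0,0,0],[0,0,0],[0,0,0],[0,0,0],[0,0,0],[0,0,0],[0,0,0]]}'
python3 - <<'E'
from h import *
s=readout.read_state(); print(s["eef_pos"],s["tool_rot"],s["qpos"].round(2))
w=optics.get_image("wrist"); np.save("pics/w7.npy",w,allow_pickle=True)
print(optics.boxes_of("wrist","lid")[:1],optics.boxes_of("wrist","lid_grip")[:1])
q=proj(w,[[601.4,14.1,98]])[0]; print(q)
V=cv2.cvtColor(w["color"],cv2.COLOR_RGB2GRAY); x0,y0=int(q[0])-60,int(q[1])-45
m=np.zeros_like(V); m[y0:y0+90,x0:x0+120]=(V[y0:y0+90,x0:x0+120]<70)
n,l,st,ce=cv2.connectedComponentsWithStats(m)
for k in range(1,n):
    if st[k,4]>100:
        print(st[k],ce[k]); c=cv2.findContours((l==k).astype(np.uint8),0,1)[0][0]; print(cv2.minAreaRect(c)); bp=cv2.boxPoints(cv2.minAreaRect(c)); print(back(w,bp,98).round(1))
cv2.imwrite("pics/w7.png",w["color"][:,:,::-1])
E
```

```text
clock: 18.32
eef_pos: [601.4, 15.0, 227.5]
tool_rot: [3.141, -0.002, 2.866]
force: [1.1, -0.2, 0.7]
width: 85.5
gripper_force: 0.0
[601.36657135  15.04056777 227.45649833] [ 3.14119753e+00 -1.53946959e-03  2.86557389e+00] [-0.2   0.57  0.2   1.67 -0.14  0.92  1.35]
[{'rect': [250.3, 85.9, 153.8, 156.8], 'score': 0.97}] [{'rect': [248.5, 86.4, 154.2, 156.1], 'score': 0.62}]
[321.51407703 190.59750231]
```

View pics/w7.png

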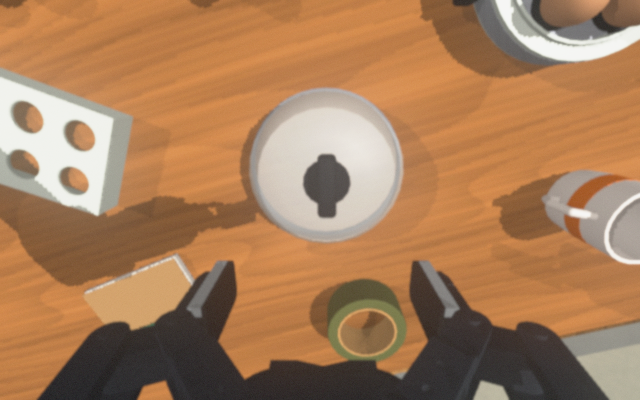

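The picture shows the lid's handle bar at (327,186). It runs image-vertically, along tool x, from v=154 to 217, with a round mount disc (304–350) under it. The lid outline is (250..403, 87..242). I fit it more precisely.

Run:
```python
from h import *
w=np.load("pics/w7.npy",allow_pickle=True).item()
V=cv2.cvtColor(w["color"],cv2.COLOR_RGB2GRAY)
m=np.zeros_like(V); m[140:230,290:365]=V[140:230,290:365]<120
n,l,st,ce=cv2.connectedComponentsWithStats(m); k=1+st[1:,4].argmax(); print(st[k],ce[k])
rows=[(v,np.where(l[v]==k)[0]) for v in range(150,222,4)]
for v,x in rows:
    if len(x): print(v,x.min(),x.max(),(x.min()+x.max())/2)
def mid(a,b): return np.mean([np.where(l[v]==k)[0][[0,-1]].mean() for v in range(a,b)])
u1,u2=mid(157,161),mid(208,214); vs=np.where((l==k).any(1))[0]; print(u1,u2,vs[[0,-1]])
e=back(w,[[u1,159],[u2,211],[(u1+u2)/2,vs[0]-.5],[(u1+u2)/2,vs[-1]+.5]],[98,98,98,98]); print(e.round(1),"mid",e[2:].mean(0))
d=e[0]-e[1]; print("bar dir",np.arctan2(d[1],d[0]),"tool x",2.8656,"len",np.linalg.norm(e[2]-e[3]))
# rim: outer outline at z~2 (R=91)
from scipy.optimize import least_squares
def lidfit(E,z):
    P=back(w,E,z)[:,:2]; return least_squares(lambda p:np.hypot(*(P-p[:2]).T)-p[2],[601,15,91]).x.round(1)
E=np.array([[250,168],[403,168],[326,87.5],[326,242]]); print(lidfit(E,2),lidfit(E,20))
```

```text
[ 304  155   46   62 1915] [326.20939948 184.02193211]
158 318 334 326.0
162 316 336 326.0
166 311 342 326.5
170 307 345 326.0
174 305 347 326.0
178 304 348 326.0
182 304 349 326.5
186 304 348 326.0
190 305 347 326.0
194 307 345 326.0
198 311 342 326.5
202 317 336 326.5
206 318 335 326.5
210 318 335 326.5
214 319 334 326.5
326.25 326.5 [155 216]
[[574.   26.3  98. ]
 [622.2  13.1  98. ]
 [570.2  27.5  98. ]
 [627.6  11.5  98. ]] mid [598.86768844  19.49888163  98.        ]
bar dir 2.873280705429643 tool x 2.8656 len 59.6254688985296
[607.3  18.4  95.3] [603.1  19.3  90.6]
```

The bar length measures 59.6 mm (expected 60), its centre is (598.9,19.5), and it is aligned with the tool to 0.01 rad. I lower with partly closed fingers.

```bash
python3 -m jog '{"claw":[0.42,0.42,0.42,0.42,0.42,0.42,0.42],"xyz":[[0.036,0.037,0.1],[0,0,0.4],[0,0,0.4],[0,0,0.25],[0,0,0.13],[0,0,0],[0,0,0]],"twist":[[0,0,0],[0,0,0],[0,0,0],[0,0,0],[0,0,0],[0,0,0],[0,0,0]]}'
```

```text
clock: 19.35
eef_pos: [600.2, 19.3, 101.0]
tool_rot: [3.141, 0.002, 2.866]
force: [0.2, 1.0, -0.1]
width: 35.8
gripper_force: 0.0
```

```bash
python3 -m jog '{"claw":[0.36,0.36,0.36,0.36],"xyz":[[0.01,0,0.05],[0,0,0.05],[0,0,0.02],[0,0,0]],"twist":[[0,0,0],[0,0,0],[0,0,0],[0,0,0]]}'; python3 -m jog '{"claw":[0.36,0.36],"xyz":[[0,0,0.02],[0,0,0]],"twist":[[0,0,0],[0,0,0]]}'; python3 -m jog '{"claw":[0.36,0.36],"xyz":[[0,0,0.02],[0,0,0]],"twist":[[0,0,0],[0,0,0]]}'
```

```text
clock: 19.85
eef_pos: [598.3, 19.3, 87.8]
tool_rot: [-3.141, -0.0, 2.866]
force: [-0.7, -0.8, -0.5]
width: 30.7
gripper_force: 0.0
clock: 20.1
eef_pos: [598.4, 19.4, 85.9]
tool_rot: [-3.142, -0.0, 2.866]
force: [0.2, 0.1, 0.6]
width: 30.7
gripper_force: 0.0
clock: 20.35
eef_pos: [598.3, 19.4, 83.8]
tool_rot: [-3.141, -0.0, 2.866]
force: [0.2, 0.1, 1.3]
width: 31.2
gripper_force: 0.0
```

The tips just touch the mount disc near z≈86. I back up 3 mm and close.

```bash
python3 -m jog '{"claw":[0.36,0.3,0.26,0.26],"xyz":[[0,0,-0.03],[0,0,0],[0,0,0],[0,0,0]],"twist":[[0,0,0],[0,0,0],[0,0,0],[0,0,0]]}'; python3 -m jog '{"claw":[0.2,0.15,0.1,0.05,0,0],"xyz":[[0,0,0],[0,0,0],[0,0,0],[0,0,0],[0,0,0],[0,0,0]],"twist":[[0,0,0],[0,0,0],[0,0,0],[0,0,0],[0,0,0],[0,0,0]]}'
```

```text
clock: 20.85
eef_pos: [598.4, 19.4, 87.0]
tool_rot: [3.142, -0.0, 2.866]
force: [-0.5, -0.0, -0.2]
width: 22.0
gripper_force: 0.0
clock: 21.6
eef_pos: [598.5, 19.3, 87.1]
tool_rot: [-3.142, 0.0, 2.866]
force: [0.5, -0.5, 4.7]
width: 16.2
gripper_force: 60.6
```

```bash
python3 -m jog '{"claw":[0,0,0,0,0,0,0,0],"xyz":[[0,0,-0.03],[0,0,-0.08],[0,0,-0.2],[0,0,-0.3],[0,0,-0.4],[0,0,-0.3],[0,0,-0.1],[0,0,0]],"twist":[[0,0,0],[0,0,0],[0,0,0],[0,0,0],[0,0,0],[0,0,0],[0,0,0],[0,0,0]]}'
python3 - <<'E'
from h import *
s=readout.read_state(); p=s["eef_pos"]; y=s["tool_rot"][2]; print(p,s["tool_rot"],s["width"],s["force"])
w=optics.get_image("wrist"); np.save("pics/w8.npy",w,allow_pickle=True)
print(optics.boxes_of("wrist","lid")[:2])
C=np.array([p[0],p[1]])+[598.9-598.5,19.5-19.3]; a=np.linspace(0,6.28,90)
for r,z in((91,p[2]-87),(91,p[2]-82)):
    q=proj(w,np.c_[C[0]+r*np.cos(a),C[1]+r*np.sin(a),np.full(90,z)]); print("rim expected",q.min(0),q.max(0)-q.min(0))
d=np.array([465.6,296.3])-C; print("to cooker",d@[np.cos(y),np.sin(y)],d@[np.sin(y),-np.cos(y)])
E
```

```text
clock: 22.6
eef_pos: [598.3, 19.5, 228.0]
tool_rot: [3.141, 0.0, 2.866]
force: [-0.4, -0.0, -3.3]
width: 16.0
gripper_force: 59.9
[598.32278802  19.45012492 227.95157822] [3.14139974e+00 1.12984197e-04 2.86583961e+00] 15.988460262699324 [-0.4017486  -0.03817574 -3.26187594]
[{'rect': [198.6, 87.7, 246.9, 251.3], 'score': 0.57}]
rim expected [207.92209962  84.18925544] [229.85338306 217.51310502]
rim expected [205.61253144  83.94013836] [234.46930453 221.39709673]
to cooker 203.41737363895714 229.9526085415431
```

```bash
python3 -m jog '{"claw":[0,0,0,0,0,0,0,0,0,0,0,0],"xyz":[[0.102,0.115,0],[0.203,0.23,0],[0.305,0.345,0],[0.345,0.392,0],[0.345,0.392,0],[0.305,0.345,0],[0.224,0.253,0],[0.142,0.161,0],[0.061,0.069,0],[0,0,0],[0,0,0],[0,0,0]],"twist":[[0,0,0],[0,0,0],[0,0,0],[0,0,0],[0,0,0],[0,0,0],[0,0,0],[0,0,0],[0,0,0],[0,0,0],[0,0,0],[0,0,0]]}'; python3 -m jog '{"claw":[0,0,0,0,0,0],"xyz":[[0,0,0.1],[0,0,0.15],[0,0,0.05],[0,0,0],[0,0,0],[0,0,0]],"twist":[[0,0,0],[0,0,0],[0,0,0],[0,0,0],[0,0,0],[0,0,0]]}'
```

```text
clock: 24.2
eef_pos: [466.2, 295.1, 228.0]
tool_rot: [-3.141, 0.0, 2.864]
force: [0.3, 0.3, -2.8]
width: 16.2
gripper_force: 59.9
clock: 24.95
eef_pos: [465.9, 296.4, 198.4]
tool_rot: [3.141, 0.0, 2.866]
force: [0.2, 0.5, -2.8]
width: 16.8
gripper_force: 59.9
```

```bash
python3 -m jog '{"claw":[0,0,0,0,0,0,0],"xyz":[[0.005,0,0.05],[0,0,0.1],[0,0,0.1],[0,0,0.1],[0,0,0.05],[0,0,0],[0,0,0]],"twist":[[0,0,0],[0,0,0],[0,0,0],[0,0,0],[0,0,0],[0,0,0],[0,0,0]]}'
```

```text
clock: 25.82
eef_pos: [465.4, 296.4, 158.2]
tool_rot: [3.141, 0.0, 2.866]
force: [0.2, -0.5, -1.6]
width: 16.3
gripper_force: 59.9
```

Run:
```python
from h import *
s=readout.read_state(); w=optics.get_image("wrist"); t=optics.get_image("top"); sc=optics.get_image("scene")
for n,i in(("w",w),("t",t),("s",sc)): np.save(f"pics/{n}9.npy",i,allow_pickle=True)
print(s["eef_pos"],s["force"],s["torque"])
print([(c,optics.boxes_of(c,l)[:1]) for c,l in(("wrist","lid"),("top","lid"),("top","cooker"))])
```

```text
[465.40698962 296.44721022 158.23747998] [ 0.20640432 -0.46341921 -1.62445981] [ 0.02802761 -0.0198789   0.00855224]
[('wrist', [{'rect': [198.1, 86.0, 247.6, 251.9], 'score': 0.61}]), ('top', [{'rect': [119.9, 204.0, 82.5, 75.2], 'score': 0.95}]), ('top', [{'rect': [184.7, 208.8, 30.6, 65.6], 'score': 0.71}])]
```

```bash
python3 -m jog '{"claw":[0,0,0,0,0,0],"xyz":[[0,0,0.02],[0,0,0.02],[0,0,0.02],[0,0,0.015],[0,0,0],[0,0,0]],"twist":[[0,0,0],[0,0,0],[0,0,0],[0,0,0],[0,0,0],[0,0,0]]}'; python3 -m jog '{"claw":[0,0,0,0],"xyz":[[0,0,0.015],[0,0,0.01],[0,0,0],[0,0,0]],"twist":[[0,0,0],[0,0,0],[0,0,0],[0,0,0]]}'
```

```text
clock: 26.88
eef_pos: [465.2, 296.4, 150.5]
tool_rot: [3.142, 0.0, 2.866]
force: [1.3, 0.0, -1.5]
width: 16.0
gripper_force: 59.9
clock: 27.38
eef_pos: [465.2, 296.3, 148.0]
tool_rot: [3.142, -0.0, 2.866]
force: [-0.8, -0.5, -1.4]
width: 15.8
gripper_force: 59.9
```

No contact, and it is past the collar top (rim ≈ 61). I continue in small steps.

```bash
python3 -m jog '{"claw":[0,0,0],"xyz":[[0,0,0.01],[0,0,0.01],[0,0,0]],"twist":[[0,0,0],[0,0,0],[0,0,0]]}'; python3 -m jog '{"claw":[0,0,0],"xyz":[[0,0,0.01],[0,0,0],[0,0,0]],"twist":[[0,0,0],[0,0,0],[0,0,0]]}'
```

```text
clock: 27.75
eef_pos: [465.0, 296.3, 145.9]
tool_rot: [-3.141, -0.0, 2.866]
force: [0.3, 0.4, -2.9]
width: 16.1
gripper_force: 59.9
clock: 28.12
eef_pos: [465.3, 296.4, 145.2]
tool_rot: [3.141, 0.0, 2.866]
force: [-0.2, 0.1, 0.7]
width: 16.1
gripper_force: 60.3
```

Contact comes right at the expected height. A slight press, then I release.

```bash
python3 -m jog '{"claw":[0,0],"xyz":[[0,0,0.008],[0,0,0]],"twist":[[0,0,0],[0,0,0]]}'; python3 -m jog '{"claw":[0.1,0.2,0.23,0.26,0.3,0.36,0.36],"xyz":[[0,0,0],[0,0,0],[0,0,0],[0,0,0],[0,0,0],[0,0,0],[0,0,0]],"twist":[[0,0,0],[0,0,0],[0,0,0],[0,0,0],[0,0,0],[0,0,0],[0,0,0]]}'; python3 -m jog '{"claw":[0.36,0.36,0.36,0.36,0.36,0.36,0.36],"xyz":[[0,0,-0.03],[0,0,-0.1],[0,0,-0.2],[0,0,-0.3],[0,0,-0.3],[0,0,0],[0,0,0]],"twist":[[0,0,0],[0,0,0],[0,0,0],[0,0,0],[0,0,0],[0,0,0],[0,0,0]]}'
python3 - <<'E'
from h import *
w=optics.get_image("wrist"); t=optics.get_image("top"); s=optics.get_image("scene")
for c in("wrist","top","scene"): print(c,[(l,[(round(b["score"],2),np.round(b["rect"])) for b in optics.boxes_of(c,l)[:1]]) for l in("lid","cooker","tray","mug","tape","notebook","canister")])
# handle bar on the seated lid: top at 58+98
V=cv2.cvtColor(w["color"],cv2.COLOR_RGB2GRAY); q=proj(w,[465.8,296.6,156])[0]; print("handle pred",q)
m=np.zeros_like(V);x,y=q.astype(int); m[y-60:y+60,x-60:x+60]=V[y-60:y+60,x-60:x+60]<110
n,l,st,ce=cv2.connectedComponentsWithStats(m);k=1+st[1:,4].argmax();print(st[k],ce[k]); b=st[k]
P=back(w,[[b[0]+b[2]/2-.5,b[1]-.5],[b[0]+b[2]/2-.5,b[1]+b[3]-.5]],156);print(P.round(1),P.mean(0),np.linalg.norm(P[0]-P[1]))
# lid outline in the wrist view vs model level rim
E
```

```text
clock: 28.38
eef_pos: [465.3, 296.4, 145.0]
tool_rot: [3.141, 0.0, 2.866]
force: [-1.8, -1.6, 6.6]
width: 16.4
gripper_force: 61.0
clock: 29.25
eef_pos: [465.1, 296.3, 144.1]
tool_rot: [-3.142, -0.0, 2.866]
force: [-0.8, 0.6, -0.2]
width: 30.9
gripper_force: 0.0
clock: 30.12
eef_pos: [464.8, 296.2, 237.2]
tool_rot: [-3.142, -0.0, 2.866]
force: [-0.5, 0.2, -0.4]
width: 30.8
gripper_force: 0.0
wrist [('lid', [(0.83, array([239.,  90., 170., 178.]))]), ('cooker', [(0.69, array([217.,  84., 190., 124.]))]), ('tray', []), ('mug', [(0.59, array([338., 326.,  86.,  66.]))]), ('tape', [(0.65, array([200., 384.,  33.,  16.]))]), ('notebook', [(0.94, array([  0., 367.,  80.,  33.]))]), ('canister', [(0.91, array([  9., 164.,  65.,  34.]))])]
top [('lid', []), ('cooker', [(0.81, array([157., 207.,  59.,  73.]))]), ('tray', [(0.59, array([364., 197.,  83.,  79.]))]), ('mug', [(0.95, array([139., 108.,  52.,  45.]))]), ('tape', [(0.89, array([266.,  80.,  42.,  46.]))]), ('notebook', [(0.84, array([366., 121.,  61.,  46.]))]), ('canister', [(0.67, array([292., 269.,  15.,  16.]))])]
scene [('lid', [(0.95, array([355., 126.,  53.,  44.]))]), ('cooker', [(0.76, array([349., 152.,  60.,  28.]))]), ('tray', [(0.69, array([207., 217.,  66.,  44.]))]), ('mug', [(0.65, array([348., 154.,  60.,  27.]))]), ('tape', [(0.71, array([389., 231.,  44.,  39.]))]), ('notebook', [(0.72, array([269., 266.,  74.,  54.]))]), ('canister', [(0.67, array([288., 174.,  10.,  19.]))])]
handle pred [323.30052733 209.3456753 ]
[ 297  171   53   73 2562] [323.05503513 204.75644028]
[[435.9 304.8 156. ]
 [494.2 288.3 156. ]] [465.05997287 296.56605715 156.        ] 60.61144507749259
```

The handle measures 60.6 mm long at seated height, centred at (465.1,296.6), with the rim at 58 mm. The bystanders are unchanged and the gripper is clear, so I hand in.

```bash
python3 -c "
from cell import order; print(order.finish_job())"
```

```text
the job is handed in; nothing more can be done
None
```

The egg stands pointed end down in the free ring, the lid sits on the cooker at the expected 58 mm, and the job is handed in (no verdict came back, and I inferred that the lid is level from its contact height and handle position).

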